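# Seat the filter drawer and start its locking bolt

## Task

Push the filter unit's open drawer fully home until it clicks in its catch. Then take the red grip of the crank bolt on top of the unit, turn the bolt backward (counter-clockwise from above) until you feel it drop into its thread, turn it forward (clockwise) one turn from that drop, and finish while still holding the red grip in the fingers with the bolt kept still there. Leave the other things on the bench where they are.

Things in the scene. Friction and masses are not known exactly. Their poses are not given: they have to be found in the camera images.
- filter_unit: light grey bench instrument fixed to the bench, 180 (x) x 160 (y) x 110 mm high; origin at the centre of its underside. The drawer comes out of its -x face and is pushed home along its +x axis. Its x axis points roughly to the robot's left.
- drawer_front (a point): middle of the top edge of the drawer's blue front plate, on its outer face, 98 mm above the bench. The plate is 136 mm wide (unit's y), 80 mm tall (from 18 to 98 mm above the bench) and 12 mm thick, flat and free to be pushed anywhere; axes as the filter unit.
- drawer (a joint): how far the drawer is open (m): 0 is fully home, starts 0.04 to 0.08 open. Runs with about 1 N of friction until 11 mm from home, where a sprung roller resists with about 6 N (up to 20 N if pushed fast); past 4 mm the roller snaps the drawer home and keeps it there against a stop.
- bolt_axis (a point): point on the bolt's vertical axis at the level of the unit's top, 110 mm above the bench; fixed to the unit, 30 mm along its +x from its centre. A brass threaded boss, 38 mm across (48 at its foot) and 30 mm high, stands here.
- bolt (a joint): turn of the bolt (rad), clockwise from above (screwing in) positive; starts at -1 to 1. At 0 the crank points along the unit's +x axis. About 0.06 N m of friction. The thread's start is hidden and elsewhere each time: the drop comes after 1.4 to 4.6 rad of backward turning, and again at each full turn further back.
- bolt_height (a joint): height of the bolt (m); 0 is highest, right before the drop. Right-hand single thread, 8 mm a turn: backward turning raises it slowly to about 0, then it drops to -0.008 in one step; forward from there it screws down 8 mm per turn, to -0.016 after one turn. About 4 N of spring and 3 N of weight press it down. Red rings 8 mm apart on the shank above the boss show it.
- bolt_grip: the crank's upright red round grip, 18 mm across, 44 mm tall, turning freely on its pin 45 mm from the bolt's axis; origin at its underside, 198 mm above the bench at bolt_height 0, 16 mm above the crank arm. Floats 15 mm up and down on its pin on a soft spring (250 N/m): grip it firmly and lead it in a level circle while the bolt rises, drops and sinks. Pin ends 17 mm above it.
- grip_mid (a point): the middle of the red grip's height, 22 mm above its origin; the place to grip
- tip_rack_near: blue pipette-tip rack, 126 x 88 x 52 mm, stands beside the filter unit on the side away from the robot; origin at the centre of its underside
- tip_rack_side: blue pipette-tip rack like the other, 126 x 88 x 52 mm, out to the robot's right; origin at the centre of its underside
- carton: small white and navy carton, 100 x 50 x 40 mm; origin at the centre of its underside
- black_ring: black rubber ring, 28 mm across, 8 mm thick, lying on a front corner of the filter unit's top; origin at the centre of its underside
- reagent_bottle: amber bottle with orange cap, 52 mm across, 110 mm tall; origin at the centre of its underside
- cuvette_block: black block with clear cuvettes, 90 x 50 x 40 mm; origin at the centre of its underside
- pipette: grey pipette with orange plunger lying on the bench, 230 mm long, 24 mm high; origin at bench height under its middle

How it is judged:
By the outcome, as a careful person would: the job done as asked, in the order asked, and still so for the second after the job is handed in, while the arm keeps its last pose, push and grip.
It also fails if it takes over 72 s, if anything falls off the work surface, if the arm or the gripper's body presses on something with over 40 N, if the wrist force passes 120 N, or if a joint passes its speed limit or range.

## Robot

A 6-joint arm with a two-finger parallel gripper is mounted at the origin on the work surface. World frame = base frame: x ahead of the robot, y to its left, z up, the work surface at z = 0. Lengths are in m, angles in degrees, forces in N, time in s.
With the tool pointing down it reaches from about 0.35 to 0.8 m from the base axis. Payload 7.3 kg.
Tool frame: the origin (TCP) lies where the fingers leave the gripper's body, on its centre line; the fingertips stand 73 mm ahead of it and the grasp point (between the pads) lies 54 mm ahead of it; z points along the fingers, y is the line along which they close (so a half turn about z gives the same grasp; the last joint's range is limited). The gripper opens to 85 mm and grips with 20 to 120 N. Pads are 22 mm wide; open, the fingers measure 114 mm over their backs; the gripper's body (76 mm by 85 mm) begins 54 mm behind the grasp point. The pads swing forward as they close: fully open they stand 13 mm farther back than shut.
Start: joints at [-75.745, 19.595, 87.324, -0, 73.075, -8.365], TCP at [0.202, -0.485, 0.304] pointing down, gripper open.
Joint ranges: [-145.02, 145.02], [-44.19, 115.74], [2.07, 154.8], [-57.11, 237.11], [16.16, 152.29], [-177.93, 177.93]. Speed limits (degrees/s): [147.25, 147.25, 180, 180, 180, 180].

## Interface

Orientations are given as a 3x3 rotation matrix whose columns are the frame's x, y, z axes.
In Python, from workcell import ctrl, imaging, models gives the robot as it stands.
- The arm moves only by the tool arm_command, never from a script. Its argument "motion" is a list that holds one entry, the list of rows, each a list of 7 numbers: the finger opening in m, from 0 to 0.0854, then the shift along the tool's x, y, z in m, then the turn, a rotation vector about the tool's x, y, z in degrees. A call has 1 to 8 rows; each row shifts and turns the commanded pose from where the row before left it, along the tool's axes as they then stand; what a row does not reach is not made up. A row lasts 1/10 s, in which the tool goes at most 50 mm and 8.59 degrees, less where a joint would pass 70% of its speed; a pose out of reach is approached as far as the arm can. A call is refused whole if a number of a shift passes 0.05 or a number of a turn 8.59, either way. A call with a gripper value outside its range is refused whole. The fingers move at their own pace and stop on an object; the grip force is fixed at half the most. Time passes only in rows, so rows that do not move let the fingers close. It gives the time, the measured TCP pose, the force, the opening and the grip force at its end, in the units of the state.
- ctrl.get_obs(): the state, without advancing time (a new reading comes with each control period).
- imaging.snapshot(name): name is "side" or "top" or "wrist"; returns a dict with "frame" (420x560x3 uint8, red, green, blue), "intrinsics" (3x3 intrinsics, pixels), "dist_coeffs" ([k1, k2, p1, p2, k3] as OpenCV has them; the pictures are not rectified), "camera_from_world" (4x4, takes a point from world to camera coordinates). Camera axes: x right, y up, looking along -z (the intrinsics and any distortion apply to the point x, -y, -z); pixel columns grow to the right and rows downward; lengths in m; the calibration is good to about 2 mm. A picture is of the moment at which its call begins. There is no depth.
- ctrl.job_done(): hands the job in; it is judged then, once.
Trained networks look in a picture, given as the dict that the camera call returned (one of the last four; its "shot" number tells which), for a name from the list of things; names that differ only in an ending like _2 or _b are one class to them, and where a whole thing is asked for, a point or a joint stands for the part that bears it (a point fixed in the world has none). Each returns a list of dicts, best first, with "score" (0 to 1); they miss things now and then, are a little off and sometimes report something else, mostly with a low value. They report only what shows in the picture. A call takes as long as a camera call.
- models.spot_in(thing, picture): "centre" ([column, row] as shares, 0 to 1, of the picture: columns of its width, rows of its height, amid what is visible of it).
- models.mark_of(thing, picture): "centre" ([column, row] as shares, 0 to 1, of the picture: columns of its width, rows of its height: a listed point, or the origin of a listed thing).
The state is a dict: "time_s": time; "qpos": joint angles; "qvel": joint speeds; "tau": joint torques, N m; "ee_pos": TCP position; "eef_rot": TCP orientation; "ft_force": force on the tool from outside, world axes, zero at the start; "wrist_torque": the same for the moment, N m; "opening": opening from 0.0 (shut) to 1.0 (fully open); "grip_force": force on a finger pad.
Only numpy, scipy, OpenCV 4.12 (cv2) and the standard library are available. Lean on these libraries where they do the work, as an engineer would, in place of code of your own. Each camera call takes 0.05 s, during which the arm holds its last target. There are 200 camera calls.

## Working session

There is one attempt and no reset: what is moved stays moved. The work goes in short steps, Python scripts to look and compute and a tool call to move; the robot and the scene stay as the last step left them, time stands still between calls to the robot, and variables do not carry over. Pictures are saved under pics/ and viewed, at most 10 in all, crops included, and the job is handed in when it is done.

Besides the shell and the picture viewer there is one more tool, called after "Call:" by a JSON object that holds its "op" and its "data". arm_command: Moves the arm, as the interface text tells. Its arguments: {"type":"object","properties":{"motion":{"type":"array","items":{"type":"array","items":{"type":"array","items":{"type":"number"}}}}},"required":["motion"]}

```bash
mkdir -p pics; cat > h.py <<'E'
import numpy as np, cv2
from workcell import ctrl, imaging, models
def ray(s,c):
    h,w=s["frame"].shape[:2]
    K=np.array(s["intrinsics"]);D=np.array(s["dist_coeffs"]);M=np.array(s["camera_from_world"])
    p=cv2.undistortPoints(np.array([[[c[0]*w,c[1]*h]]],float),K,D)[0,0]
    d=M[:3,:3].T@np.array([p[0],-p[1],-1]); o=-M[:3,:3].T@M[:3,3]
    return o,d/np.linalg.norm(d)
def onz(s,c,z):
    o,d=ray(s,c); return o+d*(z-o[2])/d[2]
def tri(rs):
    A=sum(np.eye(3)-np.outer(d,d) for o,d in rs);b=sum((np.eye(3)-np.outer(d,d))@o for o,d in rs)
    return np.linalg.solve(A,b)
def proj(s,P):
    M=np.array(s["camera_from_world"]);p=M[:3,:3]@P+M[:3,3]
    K=np.array(s["intrinsics"]);q,_=cv2.projectPoints(np.array([[p[0],-p[1],-p[2]]]),np.zeros(3),np.zeros(3),K,np.array(s["dist_coeffs"]))
    return q[0,0]
def save(s,n): cv2.imwrite(n,cv2.cvtColor(s["frame"],cv2.COLOR_RGB2BGR))
E
python3 - <<'E'
from h import *
np.set_printoptions(precision=4,suppress=True)
o=ctrl.get_obs();print(o)
Z=dict(drawer_front=.098,bolt_axis=.11,filter_unit=0,grip_mid=.215,bolt_grip=.193,black_ring=.11,tip_rack_near=0)
S=[imaging.snapshot(n) for n in("side","top")]
for s,n in zip(S,("side","top")): save(s,f"pics/{n}0.png")
for t,z in Z.items():
    R=[]
    for s in S:
        r=models.mark_of(t,s)
        if r: R.append(ray(s,r[0]["centre"]));print(t,r[0]["score"],onz(s,r[0]["centre"],z))
    if len(R)==2: print("  tri",tri(R))
E
```

```text
{'time_s': 0.0, 'qpos': array([-75.7461,  19.6378,  87.3754,  -0.    ,  73.0731,  -8.3634]), 'qvel': array([-0.0326, -0.0447,  0.0034, -0.0463, -0.0274,  0.0765]), 'tau': array([ -0.0014, -43.3681, -24.6014,  -0.0002,   0.0078,  -0.    ]), 'ee_pos': array([ 0.2019, -0.4843,  0.3032]), 'eef_rot': array([[ 0.9231,  0.3846, -0.0004],
       [ 0.3846, -0.9231,  0.0015],
       [ 0.0002, -0.0015, -1.    ]]), 'ft_force': array([-1.0398,  1.1523,  0.3268]), 'wrist_torque': array([-0.016 ,  0.0248, -0.0334]), 'grip_force': 0.0, 'opening': 0.9990173026563754}
drawer_front 0.64 [ 0.5617 -0.1165  0.098 ]
drawer_front 0.73 [0.5706 0.089  0.098 ]
  tri [ 0.5969  0.1088 -0.1003]
bolt_axis 0.67 [0.5661 0.0869 0.11  ]
bolt_axis 0.66 [0.5715 0.0852 0.11  ]
  tri [0.5686 0.0851 0.1116]
filter_unit 0.6 [0.5651 0.0482 0.    ]
filter_unit 0.95 [0.5717 0.0551 0.    ]
  tri [ 0.5692  0.0556 -0.0058]
grip_mid 0.68 [0.5354 0.1112 0.215 ]
grip_mid 0.47 [0.5399 0.0941 0.215 ]
  tri [0.536  0.0928 0.2261]
bolt_grip 0.41 [0.5264 0.0919 0.193 ]
bolt_grip 0.49 [0.5317 0.1046 0.193 ]
  tri [0.5301 0.1056 0.1847]
black_ring 0.48 [ 0.5164 -0.0098  0.11  ]
black_ring 0.58 [0.5148 0.0061 0.11  ]
  tri [0.5168 0.0064 0.0975]
tip_rack_near 0.82 [ 0.7374  0.072  -0.    ]
tip_rack_near 0.69 [0.7441 0.0734 0.    ]
  tri [ 0.741   0.0736 -0.0007]
```

View pics/side0.png

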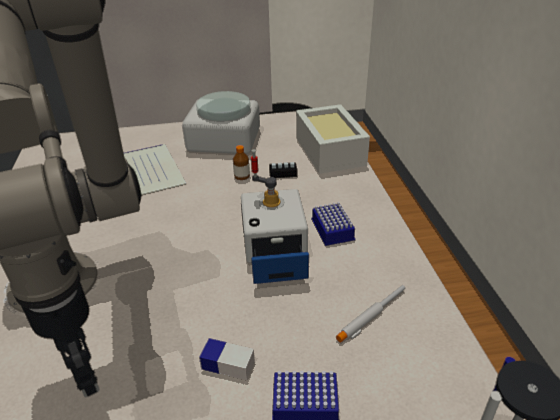

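View pics/top0.png

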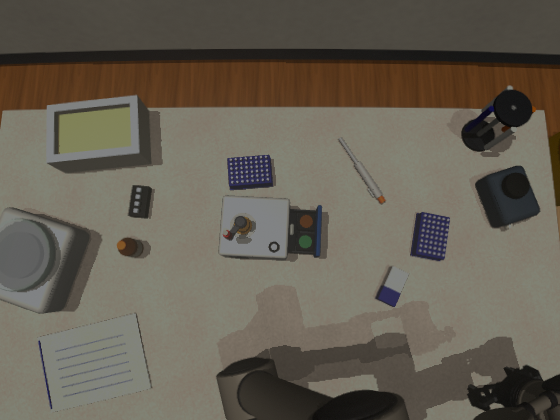

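```bash
python3 - <<'E'
from h import *
np.set_printoptions(precision=4,suppress=True)
S={n:imaging.snapshot(n) for n in("side","top")}
s=S["top"];f=s["frame"].astype(int);print(f[230,320],f[225,260],f[230,180],f[234,228])
def sub(m,box):
    k=np.zeros(m.shape,np.uint8);x0,y0,x1,y1=box;k[y0:y1,x0:x1]=m[y0:y1,x0:x1];return k
def big(k):
    c=max(cv2.findContours(k,0,2)[0],key=cv2.contourArea);return c
b=sub((f[...,2]>f[...,0]+35),(300,195,335,265))
ys,xs=np.nonzero(b);r=cv2.minAreaRect(big(b));print("plate",r,len(xs))
for p in cv2.boxPoints(r): print(onz(s,(p+.5)/[560,420],.098))
hsv=cv2.cvtColor(s["frame"],cv2.COLOR_RGB2HSV)
g=sub((f.min(2)>150)&(hsv[...,1]<16),(205,185,300,270))
r=cv2.minAreaRect(big(g));print("top",r)
P=[onz(s,(p+.5)/[560,420],.11) for p in cv2.boxPoints(r)];print(np.array(P),np.mean(P,0))
print(np.linalg.norm(P[0]-P[1]),np.linalg.norm(P[1]-P[2]))
R=[]
for n,box in(("top",(205,185,300,270)),("side",(245,145,265,180))):
    s=S[n];f=s["frame"].astype(int)
    m=sub((f[...,0]>f[...,1]*2.2)&(f[...,0]>f[...,2]*2.2)&(f[...,0]>70),box);ys,xs=np.nonzero(m);print(n,len(xs),xs.min(),xs.max(),ys.min(),ys.max(),xs.mean(),ys.mean())
    R.append(ray(s,((xs.mean()+.5)/560,(ys.mean()+.5)/420)))
print("grip",tri(R))
im=cv2.resize(S["top"]["frame"][185:275,205:335],None,fx=6,fy=6,interpolation=cv2.INTER_CUBIC)
cv2.imwrite("pics/crop1.png",im[...,::-1])
E
```

```text
[43 52 71] [129 131 132] [130 130 116] [88 40 36]
plate ((318.2003479003906, 229.99000549316406), (2.731816291809082, 48.07330322265625), 1.9091525077819824) 132
[ 0.4929 -0.1162  0.098 ]
[ 0.6207 -0.1223  0.098 ]
[ 0.6205 -0.1296  0.098 ]
[ 0.4927 -0.1234  0.098 ]Traceback (most recent call last):
  File "<stdin>", line 14, in <module>
  File "<stdin>", line 8, in big
ValueError: max() iterable argument is empty
```

```bash
python3 - <<'E'
from h import *
np.set_printoptions(precision=4,suppress=True)
S={n:imaging.snapshot(n) for n in("side","top")}
def sub(m,box):
    k=np.zeros(m.shape,np.uint8);x0,y0,x1,y1=box;k[y0:y1,x0:x1]=m[y0:y1,x0:x1];return k
def big(k):
    return max(cv2.findContours(k,0,2)[0],key=cv2.contourArea)
s=S["top"];f=s["frame"].astype(int)
g=sub((f[...,2]>=f[...,0])&(f.min(2)>100),(210,190,295,265))
r=cv2.minAreaRect(big(g));print("top",r)
P=[onz(s,(p+.5)/[560,420],.11) for p in cv2.boxPoints(r)];print(np.array(P),np.mean(P,0))
print(np.linalg.norm(P[0]-P[1]),np.linalg.norm(P[1]-P[2]))
R=[]
for n,box in(("top",(205,185,300,270)),("side",(245,145,265,180))):
    s=S[n];f=s["frame"].astype(int)
    m=sub((f[...,0]>f[...,1]*1.8)&(f[...,0]>f[...,2]*1.6)&(f[...,0]>60)&(f[...,2]>f[...,1]*.7),box);ys,xs=np.nonzero(m);print(n,len(xs),xs.min(),xs.max(),ys.min(),ys.max(),xs.mean(),ys.mean())
    R.append(ray(s,((xs.mean()+.5)/560,(ys.mean()+.5)/420)))
print("grip",tri(R))
a=cv2.resize(S["top"]["frame"][185:275,205:335],None,fx=4,fy=4,interpolation=cv2.INTER_CUBIC)
b=cv2.resize(S["side"]["frame"][140:290,225:345],None,fx=2.4,fy=2.4,interpolation=cv2.INTER_CUBIC)
cv2.imwrite("pics/crop1.png",np.hstack([a[:360,:510],b[:360]])[...,::-1])
E
```

```text
top ((253.5327606201172, 226.443115234375), (64.30062103271484, 55.5510368347168), 3.3664603233337402)
[[ 0.4966  0.1338  0.11  ]
 [ 0.643   0.1285  0.11  ]
 [ 0.6328 -0.0412  0.11  ]
 [ 0.4869 -0.0323  0.11  ]] [0.5648 0.0472 0.11  ]
0.14651258031719075 0.16997208286741905
top 19 223 229 230 237 227.0 234.26315789473685
side 48 251 257 156 172 253.875 164.33333333333334
grip [0.5331 0.1031 0.2128]
```

View pics/crop1.png

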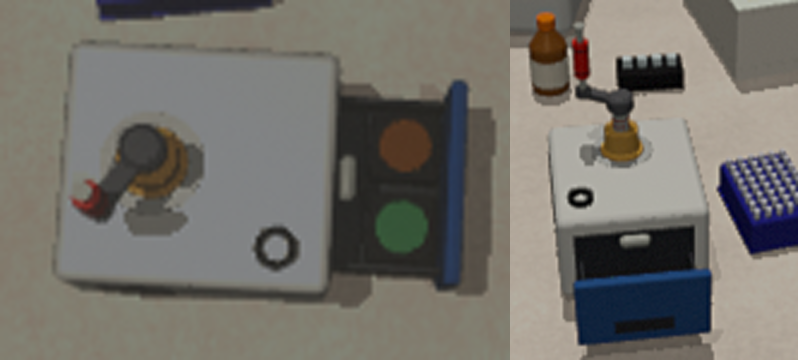

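Call:
{"op": "arm_command", "data": {"motion": [[[0,0.028,-0.01,0,0,0,0],[0,0.028,-0.01,0,0,0,0],[0,0.028,-0.01,0,0,0,0],[0,0.028,-0.01,0,0,0,0],[0,0.028,-0.01,0,0,0,0],[0,0.028,-0.01,0,0,0,0],[0,0.028,-0.01,0,0,0,0],[0,0.028,-0.01,0,0,0,0]]]}}

```text
time_s: 1.8
ee_pos: [0.3787, -0.3237, 0.304]
eef_rot: [[0.923, 0.385, 0.0], [0.385, -0.923, -0.0], [0.0, 0.0, -1.0]]
ft_force: [-0.9, -0.1, 0.7]
opening: 0.003
grip_force: 0.0
```

Call:
{"op": "arm_command", "data": {"motion": [[[0,0.028,-0.01,0,0,0,0],[0,0.028,-0.01,0,0,0,0],[0,0.028,-0.01,0,0,0,0],[0,0.028,-0.01,0,0,0,0],[0,0.028,-0.01,0,0,0,0],[0,0.028,-0.01,0,0,0,0],[0,0.028,-0.01,0,0,0,0],[0,0.028,-0.01,0,0,0,0]]]}}

```text
time_s: 2.6
ee_pos: [0.5548, -0.1637, 0.3039]
eef_rot: [[0.923, 0.385, 0.0], [0.385, -0.923, -0.0], [-0.0, 0.0, -1.0]]
ft_force: [-0.2, -0.2, 0.3]
opening: -0.004
grip_force: 0.0
```

Call:
{"op": "arm_command", "data": {"motion": [[[0,0,0,0,0,0,6.4],[0,0,0,0,0,0,6.4],[0,0,0,0,0,0,6.4],[0,0,0,0,0,0,6.4],[0,0,0,0,0,0,0]]]}}

```text
time_s: 3.1
ee_pos: [0.554, -0.1646, 0.3038]
eef_rot: [[0.999, -0.053, -0.0], [-0.053, -0.999, -0.0], [-0.0, 0.0, -1.0]]
ft_force: [0.5, -0.2, -0.5]
opening: 0.002
grip_force: 0.0
```

```bash
python3 - <<'E'
from h import *
np.set_printoptions(precision=4,suppress=True)
o=ctrl.get_obs();print(o)
S={n:imaging.snapshot(n) for n in("wrist","side")}
save(S["wrist"],"pics/w1.png")
R={}
for t,z in dict(drawer_front=.098,bolt_axis=.11,filter_unit=0,grip_mid=.215,bolt_grip=.193).items():
    for n,s in S.items():
        r=models.mark_of(t,s)
        if r: print(t,n,r[0]["score"],np.array(r[0]["centre"])*[560,420],onz(s,r[0]["centre"],z))
E
```

```text
{'time_s': 3.1, 'qpos': array([-24.1389,  25.196 ,  78.6882,  -0.0056,  76.1236,  68.8907]), 'qvel': array([-0.0745,  0.0857,  0.0178,  0.0229, -0.0633, -6.6302]), 'tau': array([  0.0461, -48.9265, -25.1729,   0.0024,   0.0009,   1.1657]), 'ee_pos': array([ 0.554 , -0.1646,  0.3038]), 'eef_rot': array([[ 0.9986, -0.0528, -0.0002],
       [-0.0528, -0.9986, -0.    ],
       [-0.0002,  0.    , -1.    ]]), 'ft_force': array([ 0.5085, -0.2266, -0.5195]), 'wrist_torque': array([-0.0009,  0.0456, -0.0239]), 'grip_force': 0.0, 'opening': 0.0019611301393100892}
drawer_front wrist 0.94 [230.776 195.594] [ 0.5592 -0.1279  0.098 ]
drawer_front side 0.97 [283.304 254.394] [ 0.5674 -0.1223  0.098 ]
bolt_axis side 0.87 [270.312 201.6  ] [0.5682 0.0789 0.11  ]
filter_unit wrist 0.58 [ 81.312 171.486] [0.5697 0.0473 0.    ]
grip_mid side 0.61 [254.072 163.59 ] [0.5341 0.1059 0.215 ]
bolt_grip side 0.5 [252.896 173.082] [0.5287 0.0964 0.193 ]
```

View pics/w1.png

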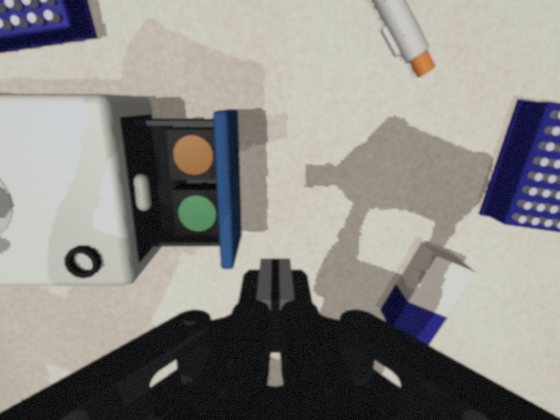

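Call:
{"op": "arm_command", "data": {"motion": [[[0,0.001,0,0.033,0,0,0],[0,0.001,0,0.033,0,0,0],[0,0.001,0,0.033,0,0,0],[0,0.001,0,0.033,0,0,0],[0,0,0,0.033,0,0,0],[0,0,0,0,0,0,0]]]}}

```text
time_s: 4.3
ee_pos: [0.5557, -0.1639, 0.1347]
eef_rot: [[0.999, -0.052, -0.008], [-0.052, -0.999, 0.004], [-0.008, -0.003, -1.0]]
ft_force: [-0.4, 1.0, 0.3]
opening: -0.002
grip_force: 0.0
```

Call:
{"op": "arm_command", "data": {"motion": [[[0,0,-0.01,0,0,0,0],[0,0,-0.01,0,0,0,0],[0,0,-0.01,0,0,0,0],[0,0,-0.01,0,0,0,0],[0,0,-0.01,0,0,0,0],[0,0,-0.01,0,0,0,0]]]}}

```text
time_s: 4.9
ee_pos: [0.5613, -0.104, 0.1395]
eef_rot: [[0.999, -0.052, 0.001], [-0.052, -0.999, -0.0], [0.001, 0.0, -1.0]]
ft_force: [0.3, -1.6, 0.9]
opening: 0.0
grip_force: 0.6
```

Call:
{"op": "arm_command", "data": {"motion": [[[0,0,-0.004,0,0,0,0],[0,0,-0.004,0,0,0,0],[0,0,-0.004,0,0,0,0],[0,0,-0.004,0,0,0,0],[0,0,-0.003,0,0,0,0]]]}}

```text
time_s: 5.4
ee_pos: [0.562, -0.0858, 0.1388]
eef_rot: [[0.999, -0.052, -0.0], [-0.052, -0.999, -0.0], [-0.0, 0.0, -1.0]]
ft_force: [-0.3, -1.4, -0.0]
opening: 0.001
grip_force: 0.5
```

Call:
{"op": "arm_command", "data": {"motion": [[[0,0,-0.002,0,0,0,0],[0,0,-0.002,0,0,0,0],[0,0,-0.002,0,0,0,0],[0,0,-0.002,0,0,0,0],[0,0,-0.002,0,0,0,0]]]}}

```text
time_s: 5.9
ee_pos: [0.5625, -0.0775, 0.1388]
eef_rot: [[0.999, -0.052, -0.0], [-0.052, -0.999, -0.003], [-0.0, 0.003, -1.0]]
ft_force: [-0.6, -8.3, -0.2]
opening: 0.004
grip_force: 3.9
```

Call:
{"op": "arm_command", "data": {"motion": [[[0,0,-0.001,0,0,0,0],[0,0,-0.001,0,0,0,0],[0,0,-0.001,0,0,0,0],[0,0,-0.001,0,0,0,0]]]}}

```text
time_s: 6.3
ee_pos: [0.5627, -0.0725, 0.1388]
eef_rot: [[0.999, -0.052, -0.0], [-0.052, -0.999, -0.001], [-0.0, 0.001, -1.0]]
ft_force: [-0.0, -3.9, 0.2]
opening: 0.001
grip_force: 1.9
```

Call:
{"op": "arm_command", "data": {"motion": [[[0,0,-0.001,0,0,0,0],[0,0,-0.001,0,0,0,0],[0,0,-0.001,0,0,0,0],[0,0,-0.001,0,0,0,0]]]}}

```text
time_s: 6.7
ee_pos: [0.5629, -0.0692, 0.1389]
eef_rot: [[0.999, -0.051, -0.0], [-0.051, -0.999, -0.003], [-0.0, 0.003, -1.0]]
ft_force: [-2.1, -13.9, -1.3]
opening: -0.001
grip_force: 6.8
```

Call:
{"op": "arm_command", "data": {"motion": [[[0,0,-0.001,0,0,0,0],[0,0,-0.001,0,0,0,0],[0,0,0,0,0,0,0]]]}}

```text
time_s: 7.0
ee_pos: [0.563, -0.069, 0.1389]
eef_rot: [[0.999, -0.052, -0.0], [-0.052, -0.999, -0.005], [0.0, 0.005, -1.0]]
ft_force: [-2.8, -18.9, -2.0]
opening: 0.002
grip_force: 9.3
```

```bash
python3 - <<'E'
from h import *
s=imaging.snapshot("side");a=cv2.resize(s["frame"][140:290,205:345],None,fx=4,fy=4,interpolation=cv2.INTER_CUBIC)
cv2.imwrite("pics/d1.png",a[...,::-1])
r=models.mark_of("drawer_front",s);print(r[:1], r and onz(s,r[0]["centre"],.098))
E
```

```text
[{'centre': [0.4941, 0.5564], 'score': 0.63}] [ 0.56480263 -0.04313627  0.098     ]
```

View pics/d1.png

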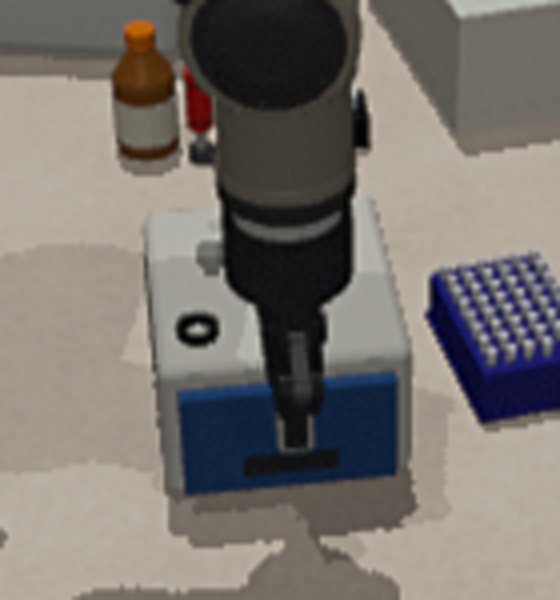

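Call:
{"op": "arm_command", "data": {"motion": [[[0,0,0.02,0,0,0,0],[0,0,0.02,-0.01,0,0,0],[0,0,0,-0.04,0,0,0],[0,0,0,-0.04,0,0,0],[0,0,0,-0.045,0,0,0],[0,0,0,-0.045,0,0,0],[0,0,0,-0.045,0,0,0],[0,0,0,0,0,0,0]]]}}

```text
time_s: 7.9
ee_pos: [0.5625, -0.1055, 0.371]
eef_rot: [[0.999, -0.051, 0.012], [-0.051, -0.999, -0.003], [0.013, 0.002, -1.0]]
ft_force: [1.4, 0.2, 0.2]
opening: -0.004
grip_force: 0.0
```

Call:
{"op": "arm_command", "data": {"motion": [[[0.085,-0.006,-0.03,0,0,0,0],[0.085,-0.006,-0.03,0,0,0,0],[0.085,-0.006,-0.03,0,0,0,0],[0.085,-0.006,-0.03,0,0,0,0],[0.085,-0.006,-0.03,0,0,0,0],[0.085,-0.006,-0.03,0,0,0,0],[0.085,0,0,0,0,0,0],[0.085,0,0,0,0,0,0]]]}}

```text
time_s: 8.7
ee_pos: [0.5341, 0.0765, 0.3634]
eef_rot: [[0.999, -0.05, -0.001], [-0.05, -0.999, 0.0], [-0.001, -0.0, -1.0]]
ft_force: [1.0, 0.6, -0.1]
opening: 0.997
grip_force: 0.0
```

```bash
python3 - <<'E'
from h import *
np.set_printoptions(precision=4,suppress=True)
o=ctrl.get_obs();print(o["ee_pos"],o["opening"],o["ft_force"])
S={n:imaging.snapshot(n) for n in("wrist","side","top")}
save(S["wrist"],"pics/w2.png")
for t,z in dict(drawer_front=.098,bolt_axis=.11,grip_mid=.215,bolt_grip=.193).items():
    R=[]
    for n,s in S.items():
        r=models.mark_of(t,s)
        if r: R.append(ray(s,r[0]["centre"]));print(t,n,r[0]["score"],np.array(r[0]["centre"])*[560,420],onz(s,r[0]["centre"],z))
    if len(R)>1: print("  tri",tri(R))
E
```

```text
[0.5341 0.0765 0.3634] 0.9970744398242226 [ 1.0314  0.6375 -0.0861]
drawer_front side 0.98 [276.92  235.704] [ 0.5641 -0.051   0.098 ]
drawer_front top 0.74 [294.784 231.294] [ 0.5541 -0.0596  0.098 ]
  tri [ 0.5581 -0.0596  0.1046]
bolt_axis wrist 0.34 [235.48  223.818] [0.4975 0.1181 0.11  ]
bolt_axis side 0.97 [271.6   201.684] [0.5715 0.0779 0.11  ]
  tri [0.5389 0.1008 0.1177]
grip_mid wrist 0.55 [233.688 225.288] [0.5333 0.1047 0.215 ]
grip_mid side 0.51 [253.792 166.194] [0.5318 0.0933 0.215 ]
grip_mid top 0.35 [427.392 235.2  ] [ 0.5297 -0.3714  0.215 ]
  tri [ 0.5388 -0.1188  0.4184]
bolt_grip wrist 0.91 [236.88  215.502] [0.533  0.1049 0.193 ]
bolt_grip side 0.47 [255.696 171.402] [0.5368 0.103  0.193 ]
  tri [0.5351 0.1042 0.1933]
```

View pics/w2.png

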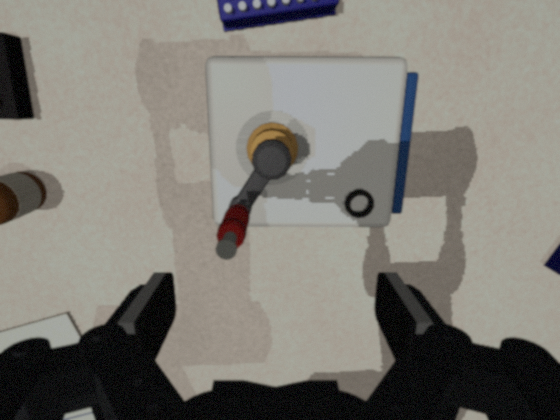

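```bash
python3 - <<'E'
from h import *
np.set_printoptions(precision=4,suppress=True)
s=imaging.snapshot("wrist");W=np.array([560,420])
for p,z in(((417,75),.098),((402,212),.098),((407,58),.11),((393,225),.11),((208,58),.11),((215,222),.11),((271,158),.195),((272,143),.14),((233,227),.213),((227,245),.25)):
    print(p,z,onz(s,np.array(p)/W,z))
f=s["frame"].astype(int)
m=(f[...,0]>f[...,1]*2)&(f[...,0]>f[...,2]*2)&(f[...,0]>50);m[:190]=0;m[265:]=0;m[:,:200]=0;m[:,270:]=0
ys,xs=np.nonzero(m);print(len(xs),xs.mean(),ys.mean(),xs.min(),xs.max(),ys.min(),ys.max())
print(onz(s,np.array([xs.mean(),ys.mean()])/W,.215))
E
```

```text
(417, 75) 0.098 [ 0.6279 -0.0578  0.098 ]
(402, 212) 0.098 [ 0.4976 -0.0518  0.098 ]
(407, 58) 0.11 [ 0.6415 -0.0436  0.11  ]
(393, 225) 0.11 [ 0.4885 -0.0392  0.11  ]
(208, 58) 0.11 [0.6506 0.1279 0.11  ]
(215, 222) 0.11 [0.501  0.1375 0.11  ]
(271, 158) 0.195 [0.5746 0.0767 0.195 ]
(272, 143) 0.14 [0.5787 0.0763 0.14  ]
(233, 227) 0.213 [0.5317 0.1049 0.213 ]
(227, 245) 0.25 [0.5342 0.1038 0.25  ]
630 232.96190476190475 224.34920634920636 217 246 205 246
[0.5343 0.1044 0.215 ]
```

Call:
{"op": "arm_command", "data": {"motion": [[[0.085,-0.001,-0.014,0,0,0,0],[0.085,0,-0.014,0,0,0,0],[0.085,0,0,0.03,0,0,0],[0.085,0,0,0.03,0,0,0],[0.085,0,0,0.0335,0,0,0],[0.085,0,0,0,0,0,0],[0.085,0,0,0,0,0,0]]]}}

```text
time_s: 10.2
ee_pos: [0.5351, 0.1046, 0.2709]
eef_rot: [[0.999, -0.051, -0.0], [-0.051, -0.999, 0.0], [-0.0, -0.0, -1.0]]
ft_force: [-0.8, -0.0, 0.7]
opening: 0.995
grip_force: 0.0
```

```bash
python3 - <<'E'
from h import *
o=ctrl.get_obs();print(o["ee_pos"],o["ft_force"])
a=imaging.snapshot("wrist");b=imaging.snapshot("side")["frame"]
b=cv2.resize(b[130:235,215:315],None,fx=4,fy=4,interpolation=cv2.INTER_CUBIC)
c=np.hstack([a["frame"][:,80:470],b]);cv2.imwrite("pics/w3.png",c[...,::-1])
E
```

```text
[0.53506781 0.10464321 0.27092461] [-0.82972114 -0.02022619  0.67385248]
```

View pics/w3.png

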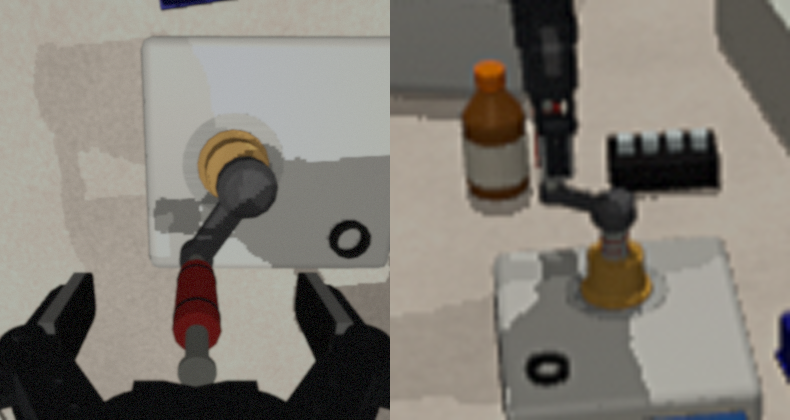

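Call:
{"op": "arm_command", "data": {"motion": [[[0.0,0,0,0,0,0,0],[0.0,0,0,0,0,0,0],[0.0,0,0,0,0,0,0],[0.0,0,0,0,0,0,0],[0.0,0,0,0,0,0,0],[0.0,0,0,0,0,0,0],[0.0,0,0,0,0,0,0],[0.0,0,0,0,0,0,0]]]}}

```text
time_s: 11.1
ee_pos: [0.5348, 0.1038, 0.2703]
eef_rot: [[0.999, -0.052, -0.0], [-0.052, -0.999, -0.0], [-0.0, 0.0, -1.0]]
ft_force: [-1.0, 1.1, 0.4]
opening: 0.192
grip_force: 58.4
```

```bash
cat > c.py <<'E'
import sys
from h import *
# circle rows: start phi, step, n
x,y,p0,st,n=map(float,sys.argv[1:6]); r=.045
R=np.array([[.9987,-.051],[-.051,-.9987]])
for i in range(int(n)):
    a,b=np.radians([p0+i*st,p0+(i+1)*st]); d=r*np.array([np.cos(b)-np.cos(a),np.sin(b)-np.sin(a)])
    print(round(p0+(i+1)*st,1),np.round(R.T@d,4).tolist())
E
python3 c.py 0 0 144 10 36; python3 -c "
from h import *;o=ctrl.get_obs();print(o['ft_force'],o['ee_pos'],o['wrist_torque'])"
```

```text
154.0 [-0.0037, 0.0069]
164.0 [-0.0024, 0.0075]
174.0 [-0.0011, 0.0078]
184.0 [0.0003, 0.0078]
194.0 [0.0016, 0.0077]
204.0 [0.0029, 0.0073]
214.0 [0.0041, 0.0067]
224.0 [0.0052, 0.0058]
234.0 [0.0062, 0.0048]
244.0 [0.0069, 0.0037]
254.0 [0.0075, 0.0024]
264.0 [0.0078, 0.0011]
274.0 [0.0078, -0.0003]
284.0 [0.0077, -0.0016]
294.0 [0.0073, -0.0029]
304.0 [0.0067, -0.0041]
314.0 [0.0058, -0.0052]
324.0 [0.0048, -0.0062]
334.0 [0.0037, -0.0069]
344.0 [0.0024, -0.0075]
354.0 [0.0011, -0.0078]
364.0 [-0.0003, -0.0078]
374.0 [-0.0016, -0.0077]
384.0 [-0.0029, -0.0073]
394.0 [-0.0041, -0.0067]
404.0 [-0.0052, -0.0058]
414.0 [-0.0062, -0.0048]
424.0 [-0.0069, -0.0037]
434.0 [-0.0075, -0.0024]
444.0 [-0.0078, -0.0011]
454.0 [-0.0078, 0.0003]
464.0 [-0.0077, 0.0016]
474.0 [-0.0073, 0.0029]
484.0 [-0.0067, 0.0041]
494.0 [-0.0058, 0.0052]
504.0 [-0.0048, 0.0062]
[-0.95865997  1.1444042   0.40914263] [0.53483475 0.10376832 0.27033775] [ 0.08981592  0.08988881 -0.06122934]
```

Call:
{"op": "arm_command", "data": {"motion": [[[0.0,-0.0037,0.0069,0,0,0,0],[0.0,-0.0024,0.0075,0,0,0,0],[0.0,-0.0011,0.0078,0,0,0,0],[0.0,0.0003,0.0078,0,0,0,0],[0.0,0,0,0,0,0,0]]]}}

```text
time_s: 11.6
ee_pos: [0.5266, 0.0725, 0.2706]
eef_rot: [[0.999, -0.053, 0.001], [-0.053, -0.999, -0.002], [0.001, 0.002, -1.0]]
ft_force: [2.1, -2.2, 0.8]
opening: 0.192
grip_force: 58.7
```

```bash
cat > m.py <<'E'
import sys
from h import *
np.set_printoptions(precision=4,suppress=True)
F=[];T=[]
for i in range(6):
    w=imaging.snapshot("wrist" if i==5 else "side")
    o=ctrl.get_obs();F.append(o["ft_force"]);T.append(o["ee_pos"])
F=np.array(F);print("F",F.mean(0),"sd",F.std(0),"ee",np.mean(T,0))
C=np.array([.5722,.0775]);d=np.mean(T,0)[:2]-C;r=np.linalg.norm(d);u=d/r;t=np.array([-u[1],u[0]])
print("phi",np.degrees(np.arctan2(u[1],u[0]))%360,"r",r,"Frad",F.mean(0)[:2]@u,"Ftan",F.mean(0)[:2]@t)
np.save(f"w_{sys.argv[1]}.npy",w["frame"])
E
python3 m.py a
```

```text
F [ 1.0884 -2.2647  0.0119] sd [0.5359 0.4448 0.4272] ee [0.5265 0.0733 0.2704]
phi 185.2666587062674 r 0.04587556878679651 Frad -0.8759691662168172 Ftan 2.355022379466816
```

Call:
{"op": "arm_command", "data": {"motion": [[[0.0,0.0016,0.0077,0,0,0,0],[0.0,0.0029,0.0073,0,0,0,0],[0.0,0.0041,0.0067,0,0,0,0],[0,0,0,0,0,0,0]]]}}

```text
time_s: 12.3
ee_pos: [0.5347, 0.0511, 0.2705]
eef_rot: [[0.999, -0.053, 0.001], [-0.053, -0.999, -0.0], [0.001, 0.0, -1.0]]
ft_force: [3.4, 0.4, 0.7]
opening: 0.192
grip_force: 58.9
```

```bash
python3 m.py b; python3 -c "
import numpy as np,cv2
a=[np.load(f'w_{k}.npy')[100:400,180:380] for k in 'ab']
cv2.imwrite('pics/ab.png',cv2.resize(np.hstack(a),None,fx=2,fy=2)[...,::-1])"
```

```text
F [3.768  0.462  0.6224] sd [0.5755 0.2493 0.4207] ee [0.5344 0.0515 0.2706]
phi 214.5390933909815 r 0.0458370319765762 Frad -3.365769026728185 Ftan 1.7557322630072376
```

View pics/ab.png

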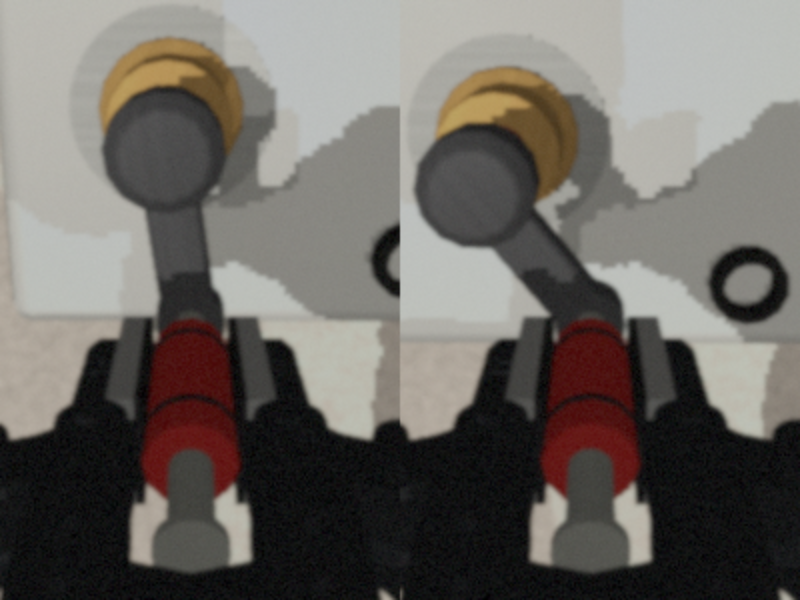

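Call:
{"op": "arm_command", "data": {"motion": [[[0.0,0.0058,0.0058,0,0,0,0],[0.0,0.0066,0.0048,0,0,0,0],[0.0,0.0069,0.0037,0,0,0,0],[0,0,0,0,0,0,0]]]}}

```text
time_s: 13.0
ee_pos: [0.5535, 0.0361, 0.2702]
eef_rot: [[0.999, -0.053, 0.001], [-0.053, -0.999, -0.0], [0.001, 0.0, -1.0]]
ft_force: [1.6, 2.6, 1.1]
opening: 0.195
grip_force: 58.9
```

```bash
cat >> m.py <<'E'
a=np.load("w_a.npy");t=cv2.cvtColor(a[315:395,248:312],cv2.COLOR_RGB2GRAY)
m=cv2.matchTemplate(cv2.cvtColor(w["frame"],cv2.COLOR_RGB2GRAY)[285:420,238:322],t,cv2.TM_CCOEFF_NORMED)
_,v,_,l=cv2.minMaxLoc(m);print("knob shift",l[0]-10,l[1]-30,round(v,3))
E
python3 m.py c
```

```text
F [3.4603 1.3556 0.7578] sd [0.4446 0.4001 0.3441] ee [0.5531 0.0363 0.2705]
phi 245.0708327519523 r 0.04539170464389763 Frad -2.687848868727788 Ftan 2.5665431962403042
knob shift 0 0 0.99
```

Call:
{"op": "arm_command", "data": {"motion": [[[0.0,0.0075,0.0024,0,0,0,0],[0.0,0.0078,0.0011,0,0,0,0],[0.0,0.0078,-0.0003,0,0,0,0],[0,0,0,0,0,0,0]]]}}

```text
time_s: 13.7
ee_pos: [0.5761, 0.0326, 0.2697]
eef_rot: [[0.999, -0.052, -0.001], [-0.052, -0.999, 0.001], [-0.001, -0.001, -1.0]]
ft_force: [1.1, 3.3, -1.0]
opening: 0.193
grip_force: 58.8
```

```bash
python3 m.py d
```

```text
F [ 1.9642  4.8977 -0.9392] sd [0.3256 0.6027 0.4875] ee [0.5758 0.0326 0.2703]
phi 274.5741629545394 r 0.045039687279908924 Frad -4.7254130113026465 Ftan 2.3485485079029815
knob shift 0 0 0.858
```

```bash
python3 -c "
import numpy as np,cv2
a=[np.load(f'w_{k}.npy')[100:400,180:380] for k in 'cd']
cv2.imwrite('pics/cd.png',cv2.resize(np.hstack(a),None,fx=2,fy=2)[...,::-1])"
```

```text
(no output)
```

View pics/cd.png

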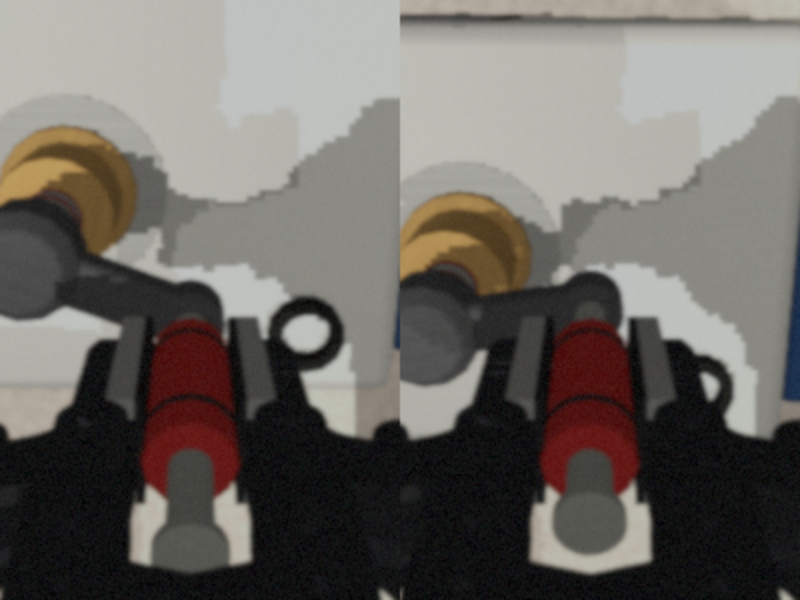

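```bash
sed -i 's/r=.045$/r=.0448/' c.py; python3 c.py 0 0 274 -15 25
```

```text
259.0 [-0.0117, -0.0001]
244.0 [-0.0113, -0.0031]
229.0 [-0.0101, -0.0059]
214.0 [-0.0082, -0.0084]
199.0 [-0.0057, -0.0102]
184.0 [-0.0029, -0.0113]
169.0 [0.0001, -0.0117]
154.0 [0.0031, -0.0113]
139.0 [0.0059, -0.0101]
124.0 [0.0084, -0.0082]
109.0 [0.0102, -0.0057]
94.0 [0.0113, -0.0029]
79.0 [0.0117, 0.0001]
64.0 [0.0113, 0.0031]
49.0 [0.0101, 0.0059]
34.0 [0.0082, 0.0084]
19.0 [0.0057, 0.0102]
4.0 [0.0029, 0.0113]
-11.0 [-0.0001, 0.0117]
-26.0 [-0.0031, 0.0113]
-41.0 [-0.0059, 0.0101]
-56.0 [-0.0084, 0.0082]
-71.0 [-0.0102, 0.0057]
-86.0 [-0.0113, 0.0029]
-101.0 [-0.0117, -0.0001]
```

Call:
{"op": "arm_command", "data": {"motion": [[[0,-0.0117,-0.001,0.00025,0,0,0],[0,-0.0113,-0.0031,0.00025,0,0,0],[0,-0.0101,-0.0059,0.00025,0,0,0],[0,-0.0082,-0.0084,0.00025,0,0,0],[0,0,0,0,0,0,0]]]}}

```text
time_s: 14.5
ee_pos: [0.5334, 0.0537, 0.2693]
eef_rot: [[0.999, -0.051, -0.003], [-0.051, -0.999, 0.0], [-0.003, 0.0, -1.0]]
ft_force: [-4.1, 0.4, -0.6]
opening: 0.193
grip_force: 58.9
```

```bash
python3 m.py e
```

```text
F [-5.5931 -0.6428 -1.0748] sd [0.488 0.512 0.591] ee [0.5339 0.0532 0.2689]
phi 212.46170804011402 r 0.04535677177704045 Frad 5.064152603312438 Ftan -2.459675985609363
knob shift 0 1 0.867
```

Call:
{"op": "arm_command", "data": {"motion": [[[0,-0.0061,-0.0102,0.00025,0,0,0],[0,-0.0029,-0.0113,0.00025,0,0,0],[0,0.0001,-0.0117,0.00025,0,0,0],[0,0.0031,-0.0113,0.00025,0,0,0],[0,0.0059,-0.0101,0.00025,0,0,0],[0,0.0084,-0.0082,0.00025,0,0,0],[0,0,0,0,0,0,0]]]}}

```text
time_s: 15.5
ee_pos: [0.5487, 0.1164, 0.2679]
eef_rot: [[0.999, -0.051, 0.003], [-0.051, -0.999, 0.001], [0.003, -0.001, -1.0]]
ft_force: [2.0, 1.8, -1.3]
opening: 0.193
grip_force: 59.0
```

```bash
python3 m.py f
```

```text
F [ 1.4859  2.2838 -1.522 ] sd [0.2869 0.5796 0.5323] ee [0.5474 0.1156 0.268 ]
phi 123.0593148284824 r 0.04542614855402614 Frad 1.1035265142659796 Ftan -2.4911774561183675
knob shift 0 0 0.86
```

Call:
{"op": "arm_command", "data": {"motion": [[[0,0.0102,-0.0057,0.00025,0,0,0],[0,0.0113,-0.0029,0.00025,0,0,0],[0,0.0117,0.0001,0.00025,0,0,0],[0,0.0113,0.0031,0.00025,0,0,0],[0,0.0101,0.0059,0.00025,0,0,0],[0,0.0082,0.0084,0.00025,0,0,0],[0,0,0,0,0,0,0]]]}}

```text
time_s: 16.5
ee_pos: [0.6098, 0.101, 0.2661]
eef_rot: [[0.999, -0.054, 0.0], [-0.054, -0.999, -0.002], [0.0, 0.002, -1.0]]
ft_force: [0.4, -2.9, -2.1]
opening: 0.194
grip_force: 59.0
```

```bash
python3 m.py g
```

```text
F [-0.1518 -3.2409 -1.4399] sd [0.393  0.3941 0.4823] ee [0.6091 0.1021 0.2665]
phi 33.6801949747446 r 0.044370107778918796 Frad -1.9235655131831677 Ftan -2.612782422201192
knob shift 0 1 0.851
```

Call:
{"op": "arm_command", "data": {"motion": [[[0,0.0057,0.0102,0.00025,0,0,0],[0,0.0029,0.0113,0.00025,0,0,0],[0,-0.0001,0.0117,0.00025,0,0,0],[0,-0.0031,0.0113,0.00025,0,0,0],[0,-0.0059,0.0101,0.00025,0,0,0],[0,-0.0084,0.0082,0.00025,0,0,0],[0,0,0,0,0,0,0]]]}}

```text
time_s: 17.5
ee_pos: [0.5955, 0.0394, 0.265]
eef_rot: [[0.999, -0.053, -0.001], [-0.053, -0.999, -0.0], [-0.001, 0.0, -1.0]]
ft_force: [-4.5, 1.7, -1.0]
opening: 0.192
grip_force: 59.2
```

```bash
python3 m.py h
```

```text
F [-3.3586  0.7729 -1.848 ] sd [0.53   0.6374 0.5023] ee [0.5965 0.0401 0.2649]
phi 303.03990797020055 r 0.04456309611080732 Frad -2.4790538769909904 Ftan -2.3940940155575854
knob shift 0 1 0.83
```

Call:
{"op": "arm_command", "data": {"motion": [[[0,-0.0102,0.0055,0.00025,0,0,0],[0,-0.0113,0.0027,0.00025,0,0,0],[0,-0.0105,0.0,0.00025,0,0,0],[0,0,0,0,0,0,0],[0,0,0,0,0,0,0]]]}}

```text
time_s: 18.3
ee_pos: [0.5646, 0.0333, 0.2642]
eef_rot: [[0.999, -0.052, -0.0], [-0.052, -0.999, -0.002], [-0.0, 0.002, -1.0]]
ft_force: [-2.6, -5.2, -1.1]
opening: 0.193
grip_force: 59.3
```

```bash
python3 m.py i; python3 -c "
import numpy as np,cv2
from h import *
s=imaging.snapshot('side')['frame'][130:255,205:325]
a=[np.load(f'w_{k}.npy')[180:400,200:360] for k in 'di']
a=cv2.resize(np.hstack(a),None,fx=1.5,fy=1.5)
s=cv2.resize(s,(317,330))
cv2.imwrite('pics/fin.png',np.hstack([a,s])[...,::-1])"
```

```text
F [-3.3695 -4.7057 -1.7508] sd [0.48   0.7678 0.5046] ee [0.5647 0.0333 0.264 ]
phi 260.4025224468142 r 0.04479968158335419 Frad 5.201576553337827 Ftan -2.537830280234594
knob shift 0 1 0.834
```

View pics/fin.png

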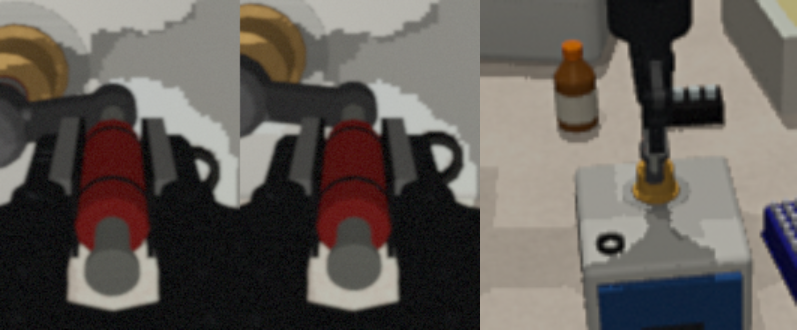

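The picture shows the red grip still held (crop column 350, row 180) and the bolt one turn on from the drop. The drawer is home, and the ring and bottle have not moved.

```bash
python3 -c "
from workcell import ctrl
print(ctrl.job_done())"
```

```text
the job is handed in; nothing more can be done
None
```

I've handed the job in: the drawer is clicked home, the bolt was backed off until it dropped and then turned forward one turn, and the red grip is still held. The exact drop angle was only located to about ±15°, so the one turn carries that same error.

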